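# Clamp the label roll: seat the click cap and tighten it until it clicks

## Task

The label roll on the unwinder has to be clamped. Gently set the loose clamp cap (the one with the black bar grip) over the unwinder's square spindle, right down on its shoulder, then turn it clockwise (seen from above) until the spindle's ratchet clicks and slips: at least one click, at most three. Then let go of the cap, leaving it upright and fully seated, and leave the other things on the bench alone.

Things in the scene. Friction and masses are not known exactly. Their poses are not given: they have to be found in the camera images.
- cap_grip (a point): Point in the bar grip on top of the loose clamp cap (90 g): black bar 50 mm long (along x), 16 wide (along y), 38 high. z up. 50 mm above the cap's underside, 14 mm below its top, on its axis. Under the bar are a grey disc 62 mm across (its top 24 mm below this point), 7 thick, and a grey square boss 51 mm wide, 19 high. The cap starts upright on the bench, at any yaw.
- cap_under (a point): Centre of the cap's underside and of the mouth of its square socket (26.6 mm wide, 19 mm deep, sides parallel to the bar's); axes as cap_grip. It coincides with spindle_seat when the cap is fully seated.
- spindle_top (a point): Centre of the top face of the square steel spindle in the middle of the unwinder: 24 mm wide, sides along this point's x and y, standing 16 mm above its round shoulder (58 mm across); its top 4 mm are a round cone, 24 to 17 mm across, as a lead-in. z up. It turns with the spindle and starts at any angle; the cap fits at any of the four quarter turns.
- spindle_seat (a point): Centre of the shoulder on which the seated cap rests: 16 mm below spindle_top, 86 mm above the bench and 16 mm above the label roll around it. Axes as spindle_top. Turned clockwise from above it first winds freely (0.05 N m) by 0.6 to 2.2 rad, different each time and not measured, to a stop; then the torque rises to about 0.3 N m and the ratchet snaps over, click by click.
- spindle (a joint): Slip of the spindle's ratchet, rad: 0 at the start and during the free winding, grows by 0.52 per click once the stop is met; between clicks it springs to a whole click when let go. It does not read the winding, which stays where it is left; turning back (anticlockwise) unwinds it.
- unwinder: Fixed label unwinder, origin on the bench on the spindle's axis: round grey foot 170 mm across with a small control box on its own +x side (to 112 mm from the axis, 18 mm high), carrying the white label roll (144 mm across, its top 70 mm above the bench) and the spindle in the middle.
- cheese_pack: Bystander: yellow cheese in a flat clear pack, 112 x 100 x 38 mm, loose. Origin at the centre of its underside.
- paper_core: Bystander: empty cardboard core, 54 mm across and 55 mm high, standing loose. Origin at the centre of its underside.
- mouse: Bystander: white computer mouse, 100 x 58 x 22 mm, loose. Origin at the centre of its underside.
There are look-alikes about, which are no part of the job. Leave any purple or yellow look-alike of the part that bears cap_grip alone.

How it is judged:
By the outcome, as a careful person would: the job done as asked, in the order asked, and still so for the second after the job is handed in, with the robot touching nothing.
It also fails if it takes over 58 s, if anything falls off the work surface, if the arm or the gripper's body presses on something with over 40 N, if the wrist force passes 120 N, or if a joint passes its speed limit or range.

## Robot

A 6-joint arm with a two-finger parallel gripper is mounted at the origin on the work surface. World frame = base frame: x ahead of the robot, y to its left, z up, the work surface at z = 0. Lengths are in m, angles in rad, forces in N, time in s.
With the tool pointing down it reaches from about 0.4 to 0.825 m from the base axis. Payload 7 kg.
Tool frame: the origin (TCP) lies on the centre line of the jaws, within the pads' length; the fingertips stand 25 mm ahead of it and the grasp point (between the pads) lies 6 mm ahead of it; z points along the fingers, y is the direction in which the jaws open and shut (so a half turn about z gives the same grasp; the last joint's range is limited). The gripper opens to 88 mm and grips with 3 to 60 N. Pads are 19 mm wide; open, the fingers measure 130 mm over their backs; the gripper's body (78 mm by 193 mm) begins 47 mm behind the grasp point.
Start: joints at [1.512, 0.359, 0.012, 0, -1.224, -0.288], TCP at [0.229, 0.635, 0.252] pointing down, gripper open.
Joint ranges: [-3.07, 3.07], [-1.43, 2.12], [-1.02, 1.25], [-3.03, 1.67], [-3.05, -0], [-3.03, 3.03]. Speed limits (rad/s): [2.39, 2.39, 3.01, 3.14, 3.14, 3.14].

## Interface

Orientations are given as [roll, pitch, yaw] about the fixed x, y, z axes, in that order (R = Rz(yaw) Ry(pitch) Rx(roll)).
In Python, from station import * gives the robot as it stands. The module is installed in compiled form; this text tells all that it offers.
- The arm moves only by the tool step_arm, never from a script. Its argument "commands" is text: rows parted by semicolons, each of 6 numbers parted by spaces: the shift along the tool's x, y, z in mm, then the turn, a rotation vector about the tool's x, y, z in rad. A call has 1 to 8 rows; each row shifts and turns the commanded pose from where the row before left it, along the tool's axes as they then stand; what a row does not reach is not made up. A row lasts 1/8 s, in which the tool goes at most 62.5 mm and 10.7 degrees, less where a joint would pass 70% of its speed; a pose out of reach is approached as far as the arm can. A call is refused whole if a number of a shift passes 62.5 or a number of a turn 0.188, either way. A call with a gripper value outside its range is refused whole. "jaw" is the finger opening in mm, from 0 to 87.6, set as the call begins (left out, the last holds). The fingers move at their own pace and stop on an object; "grip_force" is the grip in N (left out, the last holds). Time passes only in rows, so rows that do not move let the fingers close. It gives the time, the measured TCP pose, the force and the opening at its end, in the units of the state.
- get_state(): the state, without advancing time (a new reading comes with each control period).
- grab_frame(name): name is "side" or "top" or "wrist"; returns a dict with "frame" (420x560x3 uint8, red, green, blue), "fovy" (degrees; the focal length in pixels is half the picture's height over the tangent of half this angle, whatever the lens; pixels are square), "cx", "cy" (the principal point, pixels), "k1" (the pictures are not rectified: a ray, as slopes to the right and down, at radius r is drawn at 1 + k1 r^2 times it, then the intrinsics apply), "rvec" (rotation vector, rad) and "tvec" (3), from world to camera coordinates, as OpenCV has them; the wrist camera has in their place "tool_from_camera" (4x4, takes a point from camera to tool coordinates, whose origin is the TCP and whose axes are the flange's). Camera axes: x right, y down, z forward; pixel columns grow to the right and rows downward; lengths in m; the calibration is good to about 2 mm. A picture is of the moment at which its call begins: read the wrist's pose just before it. There is no depth.
- job_done(): hands the job in, once; it reports no verdict.
Trained networks look in a picture, given as the dict that the camera call returned (one of the last four; its "shot" number tells which), for a name from the list of things; names that differ only in an ending like _2 or _b are one class to them, and where a whole thing is asked for, a point or a joint stands for the part that bears it (a point fixed in the world has none). Each returns a list of dicts, best first, with "conf" (0 to 1); they miss things now and then, are a little off and sometimes report something else, mostly with a low value. They report only what shows in the picture. A call takes as long as a camera call. They do not tell look-alikes from the thing itself.
- recognise(picture, name): "pixel" ([column, row] in pixels, amid what is visible of it).
The state is a dict: "t": time; "q": joint angles; "qd": joint speeds; "joint_efforts": joint torques, N m; "eef_pos": TCP position; "ee_rot": TCP orientation; "force": force on the tool from outside, world axes, zero at the start; "moment": the same for the moment, N m; "width": finger opening in m.
Only numpy, scipy, OpenCV 4.12 (cv2) and the standard library are available. Lean on these libraries where they do the work, as an engineer would, in place of code of your own. Each camera call takes 0.05 s, during which the arm holds its last target.

## Working session

There is one attempt and no reset: what is moved stays moved. The work goes in short steps, Python scripts to look and compute and a tool call to move; the robot and the scene stay as the last step left them, time stands still between calls to the robot, and variables do not carry over. Pictures are saved under pics/ and viewed, and the job is handed in when it is done.

Besides the shell and the picture viewer there is one more tool, called by a JSON object that holds its "name" and its "arguments". step_arm: Moves the arm, as the interface text tells. Its arguments: {"type":"object","properties":{"commands":{"type":"string"},"jaw":{"type":"number"},"grip_force":{"type":"number"}},"required":["commands"]}

```bash
mkdir -p pics; python3 - <<'E'
from station import *
import cv2
print(get_state())
for n in ["side","top"]:
    p=grab_frame(n)
    cv2.imwrite(f"pics/{n}0.png",p["frame"][:,:,::-1])
    print(n,{k:v for k,v in p.items() if k!="frame"})
    for o in ["cap_grip","cap_under","spindle_top","spindle_seat","unwinder","cheese_pack","paper_core","mouse"]:
        print(o,[(d["pixel"],round(d["conf"],2)) for d in recognise(p,o)])
E
```

```text
{'t': 0.0, 'q': array([ 1.51210319e+00,  3.59386362e-01,  1.10373417e-02, -3.36658126e-04,
       -1.22412332e+00, -2.88121957e-01]), 'qd': array([ 0.00028021, -0.00103645,  0.00054042, -0.00134544, -0.00057337,
        0.0005987 ]), 'joint_efforts': array([ 4.28449739e-04, -5.82712626e+01,  2.93059981e+01,  6.99729100e+00,
        7.09085565e-03, -1.57884360e-04]), 'eef_pos': array([0.2292946 , 0.634366  , 0.25061607]), 'ee_rot': array([ 3.13989580e+00, -1.72852693e-04, -3.46929604e-01]), 'force': array([ 0.30183107, -1.04684024,  0.045969  ]), 'moment': array([-0.03098763, -0.04259429, -0.03234052]), 'width': 0.08739559897369055}
side {'fovy': 54.71387167893516, 'cx': 274.1591570105996, 'cy': 205.3399621474466, 'k1': 0.005092625327369689, 'rvec': array([ 1.01377608, -2.54786633,  0.9023934 ]), 'tvec': array([0.41816485, 0.37245237, 0.6475749 ]), 'shot': 1}
cap_grip [([265.9, 315.0], 0.84), ([242.8, 376.2], 0.75), ([224.1, 278.0], 0.71), ([286.2, 142.5], 0.63)]
cap_under [([263.2, 314.6], 0.88), ([240.6, 375.6], 0.73), ([219.4, 279.3], 0.68)]
spindle_top [([330.2, 185.8], 0.64)]
spi
[... 155 characters left out ...]
3], 0.63), ([330.4, 184.4], 0.48)]
mouse [([131.6, 255.8], 0.58)]
top {'fovy': 48.16399559994467, 'cx': 284.04235703328135, 'cy': 216.382853048912, 'k1': -0.027823748855545373, 'rvec': array([ 2.22265899, -2.1715041 ,  0.05582427]), 'tvec': array([-0.03073387,  0.60394029,  1.11819662]), 'shot': 2}
cap_grip [([213.9, 224.6], 0.96), ([167.9, 293.9], 0.85), ([211.5, 276.4], 0.83), ([335.0, 243.5], 0.36)]
cap_under [([165.2, 297.0], 0.86), ([212.4, 228.2], 0.75), ([214.3, 278.0], 0.71)]
spindle_top [([338.7, 245.7], 0.6)]
spindle_seat [([340.9, 246.5], 0.83)]
unwinder [([335.6, 241.3], 0.65)]
cheese_pack [([373.0, 157.0], 0.92)]
paper_core [([276.2, 190.9], 0.61)]
mouse [([173.6, 152.3], 0.82)]
```

View pics/side0.png

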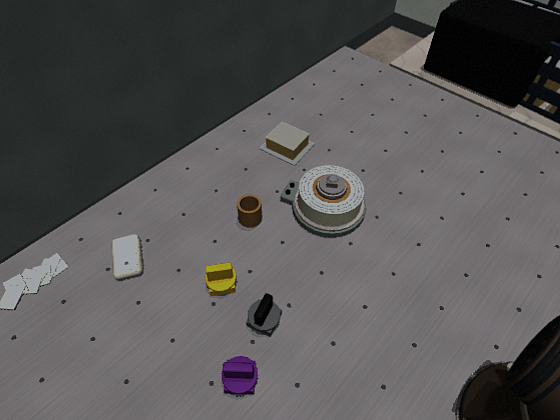

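View pics/top0.png

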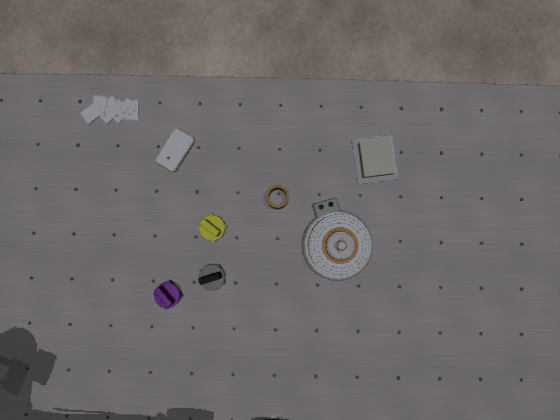

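Three candidates in the top view: yellow (212,228), purple (167,295), and grey with a black bar (211,277). In the side view these are (221,278), (240,375) and (265,314). The grey cap with the black bar fits the description. I'll confirm it in a crop and triangulate.

```bash
cat > h.py <<'E'
import numpy as np, cv2
from scipy.optimize import least_squares
def K(p):
    f=p["frame"].shape[0]/2/np.tan(np.radians(p["fovy"])/2); return f,p["cx"],p["cy"]
def ext(p,T=None):
    "world->cam R,t ; T = world_from_tool for wrist"
    if "rvec" in p:
        return cv2.Rodrigues(np.array(p["rvec"]))[0],np.array(p["tvec"])
    W=T@p["tool_from_camera"]; Wi=np.linalg.inv(W); return Wi[:3,:3],Wi[:3,3]
def proj(p,X,T=None):
    R,t=ext(p,T); c=np.atleast_2d(X)@R.T+t; s=c[:,:2]/c[:,2:]; r2=(s**2).sum(1,keepdims=True)
    f,cx,cy=K(p); return s*(1+p["k1"]*r2)*f+[cx,cy]
def onz(p,px,z,T=None):
    R,t=ext(p,T); f,cx,cy=K(p); d=(np.array(px)-[cx,cy])/f; s=d.copy()
    for _ in range(10): s=d/(1+p["k1"]*(s@s))
    ray=R.T@np.array([s[0],s[1],1]); C=-R.T@t; return C+ray*(z-C[2])/ray[2]
def tri(obs):
    f=lambda X: np.concatenate([(proj(p,X,T)[0]-px) for p,px,T in obs])
    r=least_squares(f,[.5,.2,.05]); return r.x,np.abs(r.fun).max()
def tool(s):
    from scipy.spatial.transform import Rotation as Ro
    T=np.eye(4); T[:3,:3]=Ro.from_euler("xyz",s["ee_rot"]).as_matrix(); T[:3,3]=s["eef_pos"]; return T
E
python3 - <<'E'
from station import *
from h import *
a=grab_frame("side"); b=grab_frame("top")
for n,s,t,z in [("cap",(264,312),(210.5,277),.05),("spindle",(332,182),(341,245),.102),("core",(249,211),(277,197),.03),("mouse",(127,257),(175,150),.011),("yellow",(221,275),(212,228),.04),("purple",(239,372),(167,295),.04),("cheese",(288,143),(376,158),.03)]:
    print(n,tri([(a,s,None),(b,t,None)]),onz(b,t,z).round(4),onz(a,s,z).round(4))
c1=cv2.resize(a["frame"][270:400,190:320],(400,400),interpolation=3)
c2=cv2.resize(b["frame"][200:320,150:270],(400,400),interpolation=3)
c3=cv2.resize(b["frame"][200:290,290:390],(444,400),interpolation=3)
cv2.imwrite("pics/crop1.png",np.hstack([c1,c2])[:,:,::-1]);cv2.imwrite("pics/crop2.png",c3[:,:,::-1])
s=get_state();print(tool(s).round(3))
w=grab_frame("wrist");print(w["tool_from_camera"],w["fovy"])
cv2.imwrite("pics/w0.png",w["frame"][:,:,::-1])
E
```

```text
cap (array([0.45617519, 0.1539985 , 0.03021197]), np.float64(0.01999741431438906)) [0.4578 0.151  0.05  ] [0.4495 0.1601 0.05  ]
spindle (array([ 0.53998382, -0.14612636,  0.0854161 ]), np.float64(0.32095579610324876)) [ 0.5395 -0.1445  0.102 ] [ 0.5323 -0.1326  0.102 ]
core (array([0.65105821, 0.00216362, 0.02394951]), np.float64(0.4853839750910822)) [0.6496 0.0012 0.03  ] [0.6482 0.006  0.03  ]
mouse (array([0.76298353, 0.25622537, 0.00350884]), np.float64(0.5355540719733938)) [0.7607 0.2532 0.011 ] [0.7583 0.2581 0.011 ]
yellow (array([0.57319855, 0.15540537, 0.02745131]), np.float64(0.5218749433346943)) [0.5719 0.1524 0.04  ] [0.5677 0.1599 0.04  ]
purple (array([0.41212832, 0.25837766, 0.0252031 ]), np.float64(0.6527292431626961)) [0.4124 0.2533 0.04  ] [0.4089 0.2614 0.04  ]
cheese (array([ 0.75318487, -0.23885636,  0.00575066]), np.float64(0.1375703255478129)) [ 0.7491 -0.2339  0.03  ] [ 0.7352 -0.2189  0.03  ]
[[ 0.94  -0.34  -0.     0.229]
 [-0.34  -0.94  -0.     0.635]
 [-0.     0.    -1.     0.252]
 [ 0.     0.     0.     1.   ]]
[[ 4.38053849e-05 -9.57576210e-01 -2.88180152e-01  7.83538590e-02]
 [ 9.99999960e-01  1.22745252e-04 -2.55855755e-04 -8.65114458e-05]
 [ 2.80374130e-04 -2.88180129e-01  9.57576177e-01 -1.33178850e-01]
 [ 0.00000000e+00  0.00000000e+00  0.00000000e+00  1.00000000e+00]] 62.81472361784239
```

View pics/crop1.png

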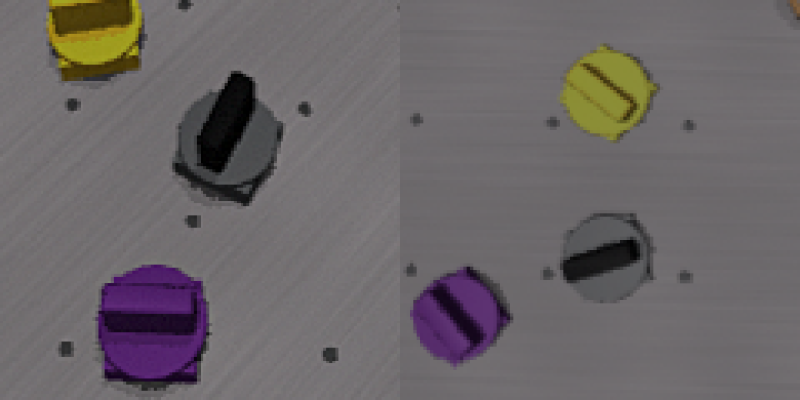

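View pics/w0.png

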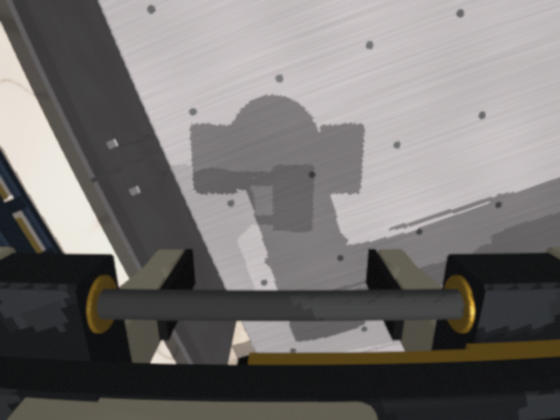

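The crop confirms it: grey disc with a black bar at about (0.457, 0.152), with the bar at about −73° in yaw. I'll move above it for a wrist view.

{"name": "step_arm", "arguments": {"commands": "47 47 0 0 0 0;47 47 0 0 0 0;47 47 0 0 0 0;47 47 0 0 0 0;47 47 0 0 0 0;47 47 0 0 0 0;47 47 0 0 0 0;47 47 0 0 0 0"}}

```text
t: 2.05
eef_pos: [0.4423, 0.1803, 0.2521]
ee_rot: [-3.14, -0.001, -0.346]
force: [0.0, 0.9, 0.8]
width: 0.0875
```

{"name": "step_arm", "arguments": {"commands": "0 0 0 0 0 0.184;0 0 0 0 0 0.184;0 0 0 0 0 0.184;0 0 0 0 0 0.184;0 0 0 0 0 0.184;0 0 0 0 0 0", "jaw": 60}}

```text
t: 2.8
eef_pos: [0.4418, 0.1821, 0.2517]
ee_rot: [-3.141, 0.0, -1.266]
force: [-0.2, -0.6, -0.0]
width: 0.0604
```

```bash
python3 - <<'E'
from station import *
from h import *
s=get_state();print(s["eef_pos"],s["ee_rot"],s["q"].round(3),s["force"],s["moment"])
w=grab_frame("wrist");T=tool(s)
print([(d["pixel"],round(d["conf"],2)) for d in recognise(w,"cap_grip")])
print(proj(w,[.457,.152,.064],T))
cv2.imwrite("pics/w1.png",w["frame"][:,:,::-1])
E
```

```text
[0.44178708 0.1820994  0.25172611] [-3.14127465e+00  1.53126925e-04 -1.26559370e+00] [ 0.804  0.028 -0.407  0.    -1.135 -0.499] [-0.21542186 -0.58020823 -0.00848495] [ 0.053808   -0.03621951 -0.04010898]
[([288.6, 250.4], 0.89), ([275.4, 153.9], 0.77), ([167.2, 123.7], 0.63)]
[[274.66967346 155.28570734]]
```

View pics/w1.png

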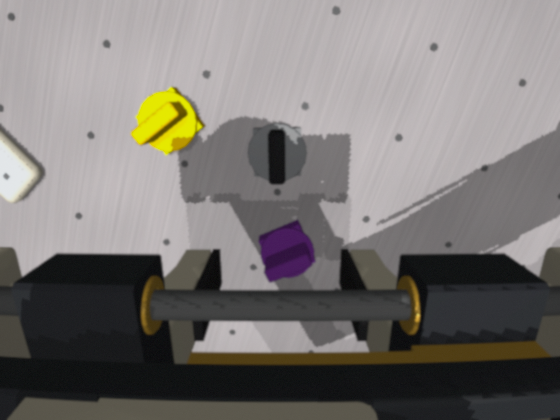

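Wrist view: the black-bar cap is at (277,155), purple at (287,250) and yellow at (167,122). I'll fit the bar outline in a model-based way.

```bash
python3 - <<'E'
from station import *
from h import *
s=get_state();T=tool(s);w=grab_frame("wrist")
c=w["frame"][110:210,220:340]
g=w["frame"].max(2)
m=(g<45).astype(np.uint8); m[:, :240]=0;m[:,310:]=0;m[:110]=0;m[200:]=0
ys,xs=np.nonzero(m);print(xs.min(),xs.max(),ys.min(),ys.max(),len(xs))
# silhouette fit: convex hull of bar box (z .026...064) vs mask, plus grey disc ignored
def box(x,y,a,z0=.026,z1=.064):
    R=np.array([[np.cos(a),-np.sin(a)],[np.sin(a),np.cos(a)]])
    q=np.array([[sx*.025,sy*.008] for sx in(-1,1) for sy in(-1,1)])@R.T+[x,y]
    return np.vstack([np.c_[q,np.full(4,z)] for z in (z0,z1)])
def sil(v):
    h=cv2.convexHull(proj(w,box(*v),T).astype(np.float32)).reshape(-1,2)
    im=np.zeros((800,960),np.uint8)
    cv2.fillConvexPoly(im,np.round((h-[220,110])*8*16).astype(np.int32),255,shift=4)
    return cv2.resize(im,(120,100),interpolation=cv2.INTER_AREA)/255.
tgt=m[110:210,220:340].astype(float)
from scipy.optimize import minimize
r=minimize(lambda v:((sil(v)-tgt)**2).sum(),[.457,.152,-1.27],method="Nelder-Mead",options=dict(initial_simplex=[[.457,.152,-1.27],[.462,.152,-1.27],[.457,.157,-1.27],[.457,.152,-1.2]],xatol=1e-5,fatol=.01))
print(r.x,r.fun,tgt.sum())
big=cv2.resize(c,(720,600),interpolation=3)
h=cv2.convexHull(proj(w,box(*r.x),T).astype(np.float32)).reshape(-1,2)
cv2.polylines(big,[np.int32((h-[220,110]+.5)*6)],True,(0,255,0),1)
cv2.imwrite("pics/w1c.png",big[:,:,::-1])
d=np.array([r.x[0],r.x[1],.058])-T[:3,3]
print("tool delta mm",(T[:3,:3].T@d*1000).round(1),"yaw delta about tool z",-(r.x[2]-s["ee_rot"][2]))
E
```

```text
269 284 130 183 836
[ 0.45417982  0.15409128 -1.26411578] 95.52612072279892 836.0
tool delta mm [ 30.5  -3.3 193.7] yaw delta about tool z 0.0016966603864998486
```

View pics/w1c.png

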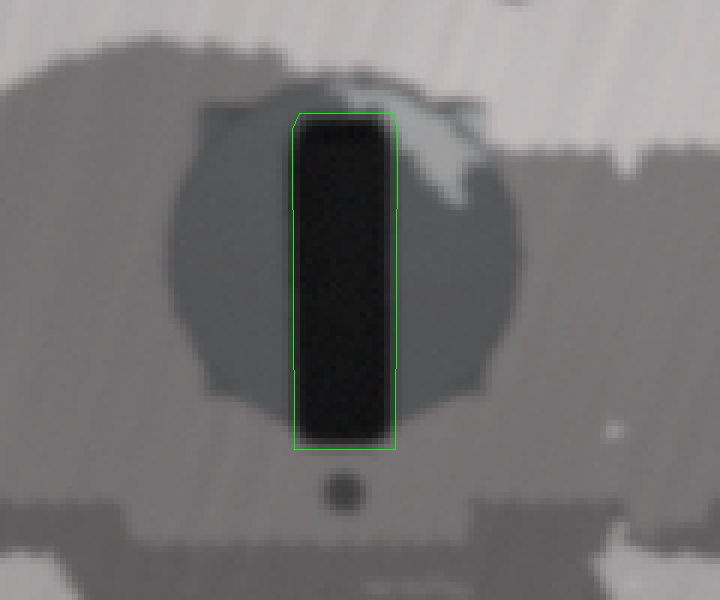

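{"name": "step_arm", "arguments": {"commands": "30.5 -3.3 0 0 0 0;0 0 40 0 0 0;0 0 40 0 0 0;0 0 40 0 0 0;0 0 20 0 0 0;0 0 0 0 0 0", "jaw": 60}}

```text
t: 3.7
eef_pos: [0.4533, 0.1534, 0.1103]
ee_rot: [3.138, -0.001, -1.265]
force: [0.2, 1.0, 0.8]
width: 0.0598
```

```bash
python3 - <<'E'
from station import *
from h import *
s=get_state();T=tool(s);print(s["eef_pos"],s["ee_rot"]);w=grab_frame("wrist")
cv2.imwrite("pics/w2.png",w["frame"][:,:,::-1])
for z in (.045,.064): print(proj(w,[.4542,.1541,z],T))
d=np.array([.4542,.1541,.058])-T[:3,3]
print("tool delta mm",(T[:3,:3].T@d*1000).round(1))
E
```

```text
[0.45330679 0.15336992 0.11030969] [ 3.13847910e+00 -1.36981212e-03 -1.26467519e+00]
[[278.54074392 237.71460446]]
[[278.49216909 250.06837995]]
tool delta mm [-0.5 -1.2 52.3]
```

View pics/w2.png

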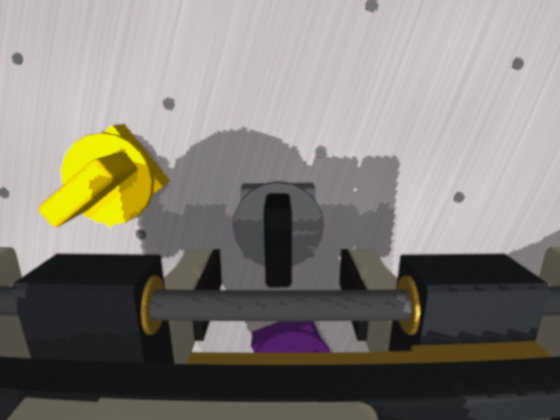

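The bar is centred at (278,247), as predicted. I'll descend and grip.

{"name": "step_arm", "arguments": {"commands": "0 -1 26 0 0 0;0 0 18 0 0 0;0 0 8 0 0 0;0 0 0 0 0 0"}}

```text
t: 4.25
eef_pos: [0.4553, 0.1546, 0.0601]
ee_rot: [-3.141, 0.0, -1.266]
force: [-0.0, -0.3, 0.1]
width: 0.0599
```

{"name": "step_arm", "arguments": {"commands": "0 0 0 0 0 0;0 0 0 0 0 0;0 0 0 0 0 0;0 0 0 0 0 0", "jaw": 0, "grip_force": 35}}

```text
t: 4.75
eef_pos: [0.455, 0.1543, 0.0597]
ee_rot: [-3.141, 0.0, -1.267]
force: [-0.2, -0.2, -0.7]
width: 0.0254
```

{"name": "step_arm", "arguments": {"commands": "0 0 0 0 0 0;0 0 0 0 0 0;0 0 0 0 0 0"}}

```text
t: 5.12
eef_pos: [0.455, 0.1543, 0.0596]
ee_rot: [3.142, -0.0, -1.267]
force: [-1.3, -0.2, 0.8]
width: 0.0157
```

{"name": "step_arm", "arguments": {"commands": "0 0 -10 0 0 0;0 0 -20 0 0 0;0 0 -40 0 0 0;0 0 -40 0 0 0;0 0 -30 0 0 0;0 0 -10 0 0 0;0 0 0 0 0 -0.09;0 0 0 0 0 -0.18"}}

```text
t: 6.12
eef_pos: [0.4545, 0.154, 0.2091]
ee_rot: [3.141, 0.0, -0.992]
force: [0.1, 0.6, -1.5]
width: 0.0159
```

{"name": "step_arm", "arguments": {"commands": "0 0 0 0 0 -0.18;0 0 0 0 0 -0.18;0 0 0 0 0 -0.18;0 0 0 0 0 -0.18;0 0 0 0 0 -0.18;0 0 0 0 0 -0.09;0 0 0 0 0 0"}}

```text
t: 7.0
eef_pos: [0.4546, 0.154, 0.2089]
ee_rot: [3.141, 0.001, -0.008]
force: [0.1, -0.8, -0.8]
width: 0.0157
```

{"name": "step_arm", "arguments": {"commands": "0 20 0 0 0 0;0 45 0 0 0 0;0 50 0 0 0 0;0 50 0 0 0 0;5 50 0 0 0 0;5 45 0 0 0 0;0 30 0 0 0 0;0 10 0 0 0 0"}}

```text
t: 8.0
eef_pos: [0.462, -0.1478, 0.2092]
ee_rot: [3.142, 0.001, -0.011]
force: [0.2, 0.2, -1.0]
width: 0.0155
```

```bash
cat > look.py <<'E'
import sys
from station import *
from h import *
s=get_state();T=tool(s);print(s["t"],s["eef_pos"],s["ee_rot"],s["q"].round(3),s["width"],s["force"].round(2),s["moment"].round(3));w=grab_frame("wrist")
cv2.imwrite(f"pics/{sys.argv[1]}.png",w["frame"][:,:,::-1])
E
python3 look.py w3; python3 - <<'E'
from station import *
from h import *
s=get_state();T=tool(s)
w=grab_frame("wrist")
print(proj(w,[.5395,-.1445,.102],T))
for o in ["spindle_top","spindle_seat","unwinder"]:
  for d in recognise(w,o): print(o,d["pixel"],d["conf"],onz(w,d["pixel"],.102,T))
E
```

```text
8.0 [ 0.461985   -0.14778154  0.20919279] [ 3.14159248e+00  9.38102779e-04 -1.08940210e-02] [ 0.097  0.078 -0.457 -0.    -1.037  1.463] 0.015502420531517373 [ 0.18  0.16 -1.04] [-0.021  0.017  0.022]
[[274.19557765 107.16387647]]
spindle_top [275.7, 107.1] 0.57 [ 0.53953107 -0.14551485  0.102     ]
spindle_seat [275.8, 106.4] 0.64 [ 0.53998828 -0.14558825  0.102     ]
unwinder [273.3, 101.6] 0.68 [ 0.54313545 -0.14394996  0.102     ]
unwinder [274.5, 108.0] 0.61 [ 0.53895026 -0.14469759  0.102     ]
```

View pics/w3.png

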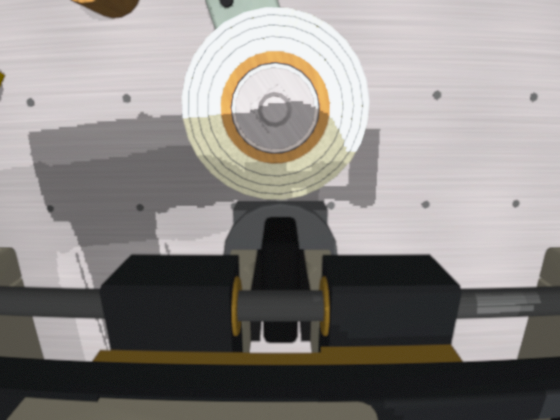

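```bash
python3 - <<'E'
from h import *
im=cv2.imread("pics/w3.png")
c=im[55:160,225:330]
c=cv2.resize(c,(600,600),interpolation=cv2.INTER_CUBIC)
l=cv2.cvtColor(c,cv2.COLOR_BGR2LAB);l[:,:,0]=cv2.createCLAHE(4,(4,4)).apply(l[:,:,0])
cv2.imwrite("pics/w3c.png",cv2.cvtColor(l,cv2.COLOR_LAB2BGR))
E
```

```text
(no output)
```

View pics/w3c.png

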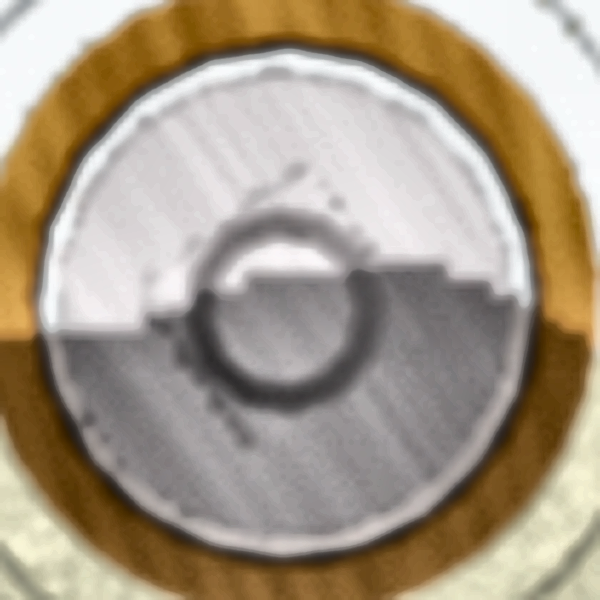

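{"name": "step_arm", "arguments": {"commands": "-15 0 5 0 0 0;-15 0 10 0 0 0;-3 0 5 0 0 0;0 0 0 0 0 0"}}

```text
t: 8.75
eef_pos: [0.4298, -0.1452, 0.1895]
ee_rot: [3.142, 0.0, -0.006]
force: [0.4, -0.2, 0.0]
width: 0.016
```

```bash
python3 look.py w4; python3 - <<'E'
from station import *
from h import *
s=get_state();T=tool(s)
f=[]
for i in range(6):
    w=grab_frame("wrist"); f.append(w["frame"].astype(float))
im=np.mean(f,0)
p=proj(w,[.5395,-.1455,.098],T)[0];print(p)
np.save("im4.npy",im)
x,y=int(p[0]),int(p[1]);y0=max(0,y-55)
c=im[y0:y0+110,x-55:x+55]
g=c.mean(2)
def local(g):
    b=cv2.GaussianBlur(g,(0,0),8);return np.clip(128+ (g-b)*4,0,255).astype(np.uint8)
a=cv2.resize(local(g),(600,600),interpolation=cv2.INTER_CUBIC)
cv2.imwrite("pics/w4c.png",a)
cv2.imwrite("pics/w4d.png",cv2.resize(np.clip(c,0,255).astype(np.uint8),(600,600),interpolation=cv2.INTER_CUBIC)[:,:,::-1])
print(x-55,y0)
E
```

```text
8.75 [ 0.42977538 -0.14520938  0.1895281 ] [ 3.14151004e+00  5.23179510e-05 -5.97828827e-03] [ 0.111  0.042 -0.546  0.    -0.982  1.454] 0.01595121648109726 [ 0.45 -0.21  0.05] [-0.028 -0.067 -0.019]
[279.42129508  53.81221135]
224 0
```

View pics/w4d.png

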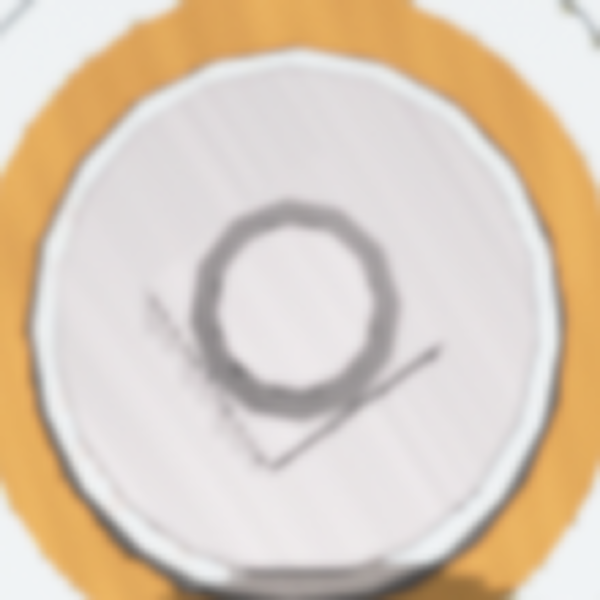

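View pics/w4c.png

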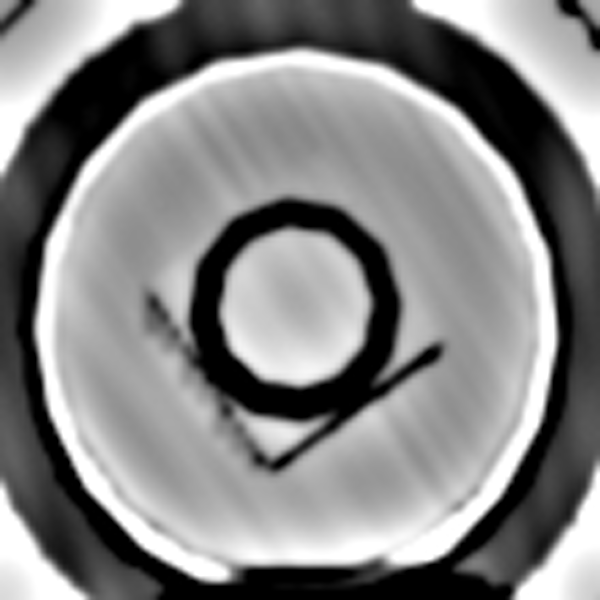

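```bash
python3 - <<'E'
from station import *
from h import *
s=get_state();T=tool(s);w=grab_frame("wrist")
k=110/600
P=lambda x,y:[224+x*k-.5+.5*k,y*k-.5+.5*k]
for z in (.098,.092):
    A,B,C=[onz(w,P(*q),z,T)[:2] for q in [(150,295),(270,467),(438,350)]]
    print(z,np.degrees(np.arctan2(*(A-B)[::-1])),np.degrees(np.arctan2(*(C-B)[::-1])),np.linalg.norm(A-B),np.linalg.norm(C-B),"ctr",(A+C)/2)
print("top ctr",onz(w,P(296,308),.102,T))
print("shoulder ctr",onz(w,P(299,322),.086,T))
# cap in grip: bar seen
print(s["ee_rot"],proj(w,T[:3,3]+[0,0,-.0096+.014],T))
for o in ["spindle_top","unwinder"]:
  for d in recognise(w,o): print(o,d["pixel"],d["conf"],onz(w,d["pixel"],.102,T))
E
```

```text
0.098 35.336515621827004 -56.620192952852214 0.02281933554404096 0.022786440218151512 ctr [ 0.5365815  -0.14469547]
0.092 35.33651562182699 -56.6201929528522 0.023428268377331838 0.023394495241308197 ctr [ 0.53732824 -0.14465831]
top ctr [ 0.53756336 -0.14490553  0.102     ]
shoulder ctr [ 0.5380952  -0.14516098  0.086     ]
[ 3.14156357e+00 -1.60634342e-04 -6.82050062e-03] [[280.12821469 297.49123625]]
spindle_top [278.4, 57.7] 0.92 [ 0.53662861 -0.14522275  0.102     ]
spindle_top [278.8, 77.7] 0.57 [ 0.52513765 -0.14537501  0.102     ]
spindle_top [279.9, 239.4] 0.36 [ 0.41992562 -0.14531465  0.102     ]
unwinder [278.7, 73.8] 0.71 [ 0.52739795 -0.1453317   0.102     ]
```

View pics/w4.png

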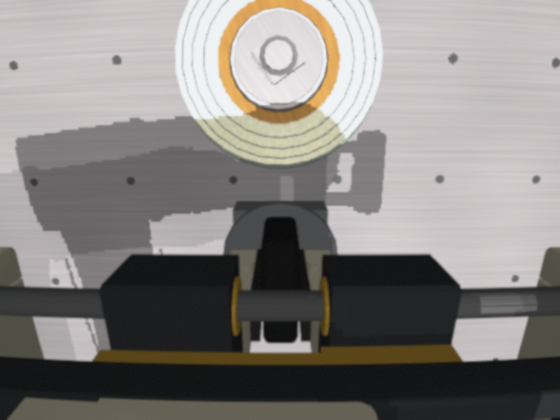

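Spindle: top centre is about (0.538, −0.145), with its sides at about 34.5° (0.60 rad). I'll yaw the cap to match and take a second look from the aligned yaw.

{"name": "step_arm", "arguments": {"commands": "0 0 0 0 0 -0.152;0 0 0 0 0 -0.152;0 0 0 0 0 -0.152;0 0 0 0 0 -0.152;5 20 0 0 0 0;5 20 0 0 0 0;5 21 0 0 0 0;0 0 0 0 0 0"}}

```text
t: 10.25
eef_pos: [0.4782, -0.1886, 0.189]
ee_rot: [-3.142, 0.001, 0.598]
force: [0.1, 0.1, -0.6]
width: 0.0155
```

```bash
python3 look.py w5; python3 - <<'E'
from station import *
from h import *
s=get_state();T=tool(s)
f=[]
for i in range(4):
    w=grab_frame("wrist"); f.append(w["frame"].astype(float))
im=np.mean(f,0)
p=proj(w,[.5385,-.145,.098],T)[0];print(p)
x,y=int(p[0]),int(p[1]);y0=max(0,y-55)
c=im[y0:y0+110,x-55:x+55]
cv2.imwrite("pics/w5d.png",cv2.resize(np.clip(c*1.1,0,255).astype(np.uint8),(600,600),interpolation=cv2.INTER_CUBIC)[:,:,::-1])
print(x-55,y0)
for o in ["spindle_top"]:
  for d in recognise(w,o): print(o,d["pixel"],d["conf"],onz(w,d["pixel"],.102,T))
E
```

```text
10.25 [ 0.4782162  -0.18860168  0.18904739] [-3.14157218e+00  6.17823918e-04  5.97979766e-01] [ 0.007  0.147 -0.428  0.    -0.997  2.162] 0.015496791955606647 [ 0.08  0.14 -0.55] [-0.006  0.04  -0.045]
[277.99467639 111.26068328]
222 56
spindle_top [279.8, 108.7] 0.73 [ 0.54047011 -0.14504138  0.102     ]
```

View pics/w5d.png

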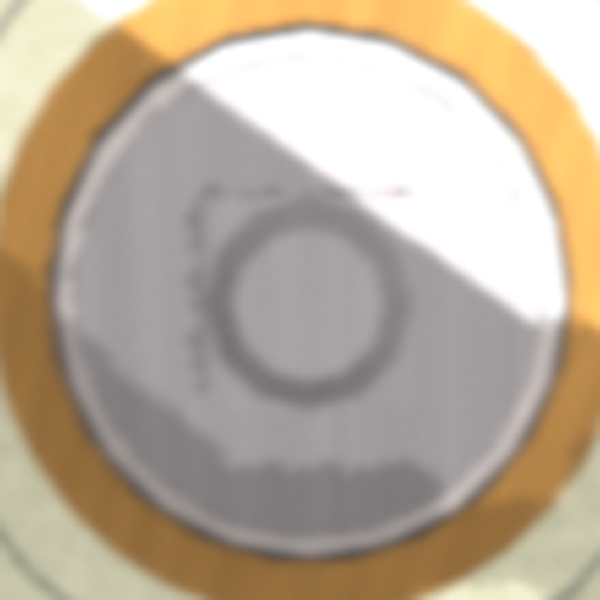

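View pics/w5.png

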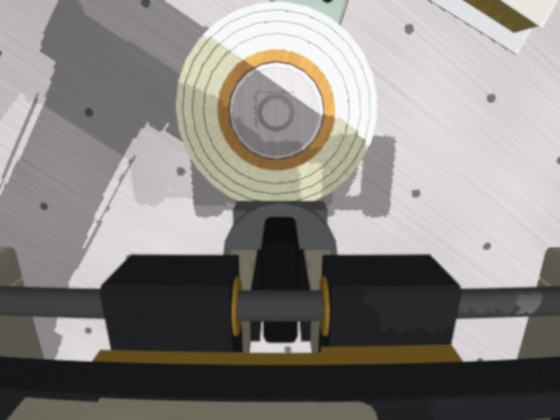

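```bash
python3 - <<'E'
from station import *
from h import *
s=get_state();T=tool(s);w=grab_frame("wrist")
k=110/600
P=lambda x,y:[222+x*k-.5+.5*k,56+y*k-.5+.5*k]
c=onz(w,P(311,302),.102,T);print("top",c,"shoulder",onz(w,P(312,288),.086,T), "edge corner UL",onz(w,P(205,190),.092,T))
for q in (c,[.5385,-.145,0],[.5395,-.145,0]):
    d=np.array([q[0],q[1],.170])-T[:3,3];print((T[:3,:3].T@d*1000).round(1))
# where would gripped cap's features be: boss back edge & disc in tool frame
for name,px,z in [("boss far left",(235,203),-.0596+.019),("boss far right",(327,203),-.0596+.019)]:
    R=w["tool_from_camera"]; f,cx,cy=K(w); d=np.array([(px[0]-cx)/f,(px[1]-cy)/f,1.]);ray=R[:3,:3]@d;C=R[:3,3]
    zz=-z
    print(name,(C+ray*(zz-C[2])/ray[2]).round(4))
E
```

```text
top [ 0.53817242 -0.14409668  0.102     ] shoulder [ 0.53938639 -0.14333341  0.086     ] edge corner UL [ 0.5415792  -0.12663682  0.092     ]
[75.1 -0.8 19.7]
[74.9  0.2 19.7]
[75.7  0.7 19.7]
boss far left [ 0.029  -0.0235  0.0406]
boss far right [0.029  0.0248 0.0406]
```

```bash
python3 - <<'E'
from station import *
from h import *
w=grab_frame("wrist");R=w["tool_from_camera"]; f,cx,cy=K(w)
def at(px,zz):
    d=np.array([(px[0]-cx)/f,(px[1]-cy)/f,1.]);ray=R[:3,:3]@d;C=R[:3,3];return (C+ray*(zz-C[2])/ray[2]).round(4)
print(at((234,202),.0596),at((328,202),.0596))
a=w["frame"][190:345,210:350];cv2.imwrite("pics/w5e.png",cv2.resize(np.clip(a*1.8,0,255).astype(np.uint8),(700,775)[::1],interpolation=3)[:600,:,::-1])
E
```

```text
[ 0.0243 -0.0267  0.0596] [0.0243 0.028  0.0596]
```

View pics/w5e.png

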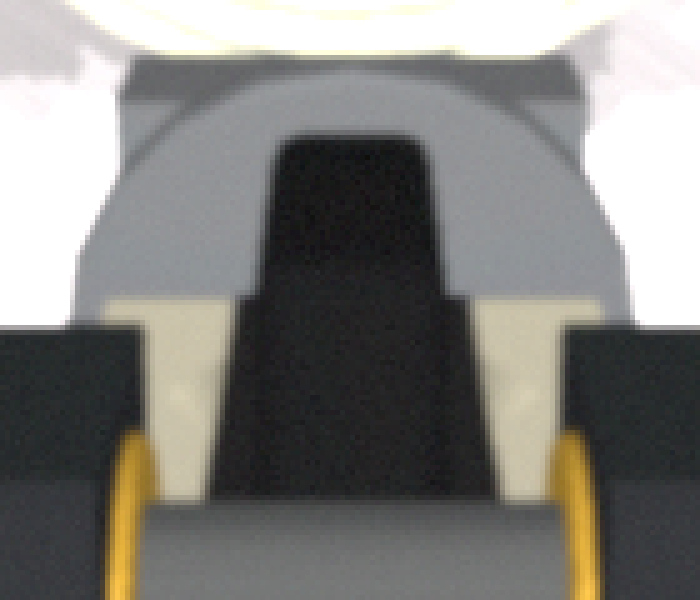

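```bash
python3 - <<'E'
from station import *
from h import *
s=get_state();T=tool(s);w=grab_frame("wrist");print(w["cx"],w["cy"],w["k1"],s["eef_pos"],s["ee_rot"])
k=110/600
P=lambda x,y:[222+x*k-.5+.5*k,56+y*k-.5+.5*k]
tl=lambda px,z:((np.linalg.inv(T)@np.r_[onz(w,px,z,T),1])[:3]*1000).round(2)
print("top",tl(P(311,302),.102)); 
for x in(53,311,570):print("sh",tl(P(x,292),.086))
for y in (32,550): print("sh",tl(P(311,y),.086))
for x in (200,410): print("edge",tl(P(x,190),.098))
print("cap under edge",tl((236.6,201.4),T[2,3]-.0596),tl((325,201.4),T[2,3]-.0596))
E
```

```text
280.088526246342 208.46908118929196 -0.07024434480459683 [ 0.47674875 -0.18717141  0.18978396] [ 3.14133663e+00 -3.60158902e-04  6.01344829e-01]
top [75.13 -0.76 87.81]
sh [ 76.18 -32.36 103.8 ]
sh [ 76.09  -0.83 103.81]
sh [ 76.17  30.81 103.82]
sh [106.07  -0.8  103.82]
sh [ 44.5   -0.86 103.8 ]
edge [ 87.58 -13.47  91.81]
edge [87.57 10.56 91.82]
cap under edge [ 24.63 -25.17  59.6 ] [24.63 26.32 59.62]
```

{"name": "step_arm", "arguments": {"commands": "20 -0.5 0 0 0 0;36 -0.5 0 0 0 0;20 -0.5 0 0 0 0;0 0 0 0 0 0;0 0 15 0 0 0;0 0 0 0 0 0"}}

```text
t: 11.45
eef_pos: [0.537, -0.1434, 0.1728]
ee_rot: [-3.14, 0.003, 0.6]
force: [0.3, 0.4, -0.3]
width: 0.0159
```

```bash
python3 look.py w6; python3 - <<'E'
from station import *
from h import *
P=[]
for i in range(8):
    s=get_state();P.append(np.r_[s["eef_pos"],s["ee_rot"][2],s["force"]]) 
    a=grab_frame("side") if i%2==0 else grab_frame("top")
    if i==6: A=a
    if i==7: B=a
print(np.mean(P,0).round(4),np.std(P,0).round(4))
c=cv2.resize(A["frame"][130:240,270:390],(655,600),interpolation=3);cv2.imwrite("pics/s6.png",np.clip(c*1.5,0,255)[:,:,::-1])
E
```

```text
11.45 [ 0.53696258 -0.14336051  0.17277846] [-3.13955264e+00  2.57400701e-03  6.00440504e-01] [ 9.10e-02  2.31e-01 -3.60e-01 -1.00e-03 -9.83e-01  2.08e+00] 0.015920526561136253 [ 0.32  0.44 -0.29] [-0.102  0.01   0.021]
[ 0.5384 -0.1434  0.1746  0.6008 -0.0227  0.1042 -0.6034] [4.000e-04 1.000e-04 4.000e-04 1.000e-04 4.671e-01 4.397e-01 5.943e-01][ WARN:0@19.271] global loadsave.cpp:1063 imwrite_ Unsupported depth image for selected encoder is fallbacked to CV_8U.
```

View pics/s6.png

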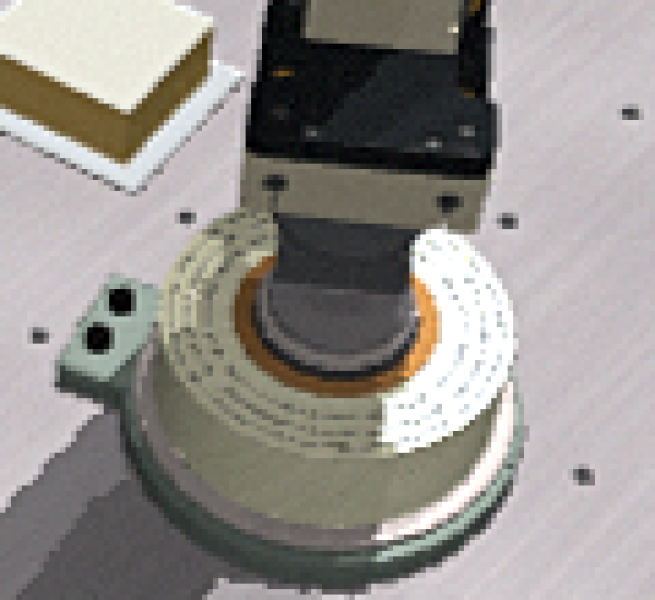

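{"name": "step_arm", "arguments": {"commands": "0 0 8 0 0 0;0 0 4 0 0 0;0 0 3 0 0 0;0 0 0 0 0 0"}}

```text
t: 12.4
eef_pos: [0.5385, -0.1431, 0.1592]
ee_rot: [-3.141, 0.001, 0.601]
force: [0.1, -0.3, -0.7]
width: 0.0157
```

{"name": "step_arm", "arguments": {"commands": "0 0 2 0 0 0;0 0 2 0 0 0;0 0 0 0 0 0"}}

```text
t: 12.78
eef_pos: [0.5385, -0.1431, 0.1554]
ee_rot: [-3.141, 0.0, 0.601]
force: [-1.1, 0.8, 0.3]
width: 0.0156
```

No contact force yet at about 6 mm engagement. I'll continue down gently.

{"name": "step_arm", "arguments": {"commands": "0 0 2 0 0 0;0 0 2 0 0 0;0 0 2 0 0 0;0 0 0 0 0 0"}}

```text
t: 13.28
eef_pos: [0.5385, -0.1431, 0.1493]
ee_rot: [-3.141, 0.0, 0.601]
force: [-0.8, -0.6, -1.3]
width: 0.016
```

{"name": "step_arm", "arguments": {"commands": "0 0 1.5 0 0 0;0 0 1 0 0 0;0 0 0 0 0 0"}}

```text
t: 13.65
eef_pos: [0.5386, -0.1431, 0.147]
ee_rot: [-3.142, 0.0, 0.601]
force: [-0.9, -1.1, -1.4]
width: 0.0161
```

{"name": "step_arm", "arguments": {"commands": "0 0 0.8 0 0 0;0 0 0 0 0 0"}}

```text
t: 13.9
eef_pos: [0.5386, -0.1432, 0.1462]
ee_rot: [-3.142, 0.0, 0.601]
force: [-0.8, -0.4, -1.3]
width: 0.0156
```

{"name": "step_arm", "arguments": {"commands": "0 0 0.6 0 0 0;0 0 0 0 0 0"}}

```text
t: 14.15
eef_pos: [0.5386, -0.1431, 0.1456]
ee_rot: [-3.141, 0.0, 0.601]
force: [-0.9, -1.2, 0.0]
width: 0.0158
```

{"name": "step_arm", "arguments": {"commands": "0 0 0.6 0 0 0;0 0 0 0 0 0"}}

```text
t: 14.4
eef_pos: [0.5387, -0.1432, 0.1456]
ee_rot: [3.141, -0.0, 0.601]
force: [-3.1, -0.1, 5.6]
width: 0.0158
```

Seated at z = 0.1456 with 5.6 N of contact. Now turning clockwise (tool +z) while watching the moment.

{"name": "step_arm", "arguments": {"commands": "0 0 0 0 0 0;0 0 0 0 0 0.04;0 0 0 0 0 0.06;0 0 0 0 0 0.06;0 0 0 0 0 0.06;0 0 0 0 0 0.06;0 0 0 0 0 0.06;0 0 0 0 0 0.06", "grip_force": 55}}

```text
t: 15.4
eef_pos: [0.5391, -0.1435, 0.1456]
ee_rot: [3.141, -0.001, 0.2]
force: [-1.5, -1.9, 3.4]
width: 0.0159
```

```bash
cat > st.py <<'E'
from station import *
s=get_state();print(s["t"],s["eef_pos"].round(4),s["ee_rot"].round(3),"q6",s["q"][5].round(3),"F",s["force"].round(2),"M",s["moment"].round(3),"w",round(s["width"],4),"eff6",s["joint_efforts"][5].round(3))
E
python3 st.py
```

```text
15.4 [ 0.5391 -0.1435  0.1456] [ 3.141e+00 -1.000e-03  2.000e-01] q6 1.678 F [-1.47 -1.92  3.42] M [-1.13   0.653  0.056] w 0.0159 eff6 0.737
```

{"name": "step_arm", "arguments": {"commands": "0 0 0 0 0 0.05;0 0 0 0 0 0.05;0 0 0 0 0 0.05;0 0 0 0 0 0.05"}}

```text
t: 15.9
eef_pos: [0.5391, -0.1436, 0.1455]
ee_rot: [3.141, -0.001, -0.0]
force: [-2.0, -2.4, 3.5]
width: 0.0157
```

```bash
python3 st.py
```

```text
15.9 [ 0.5391 -0.1436  0.1455] [ 3.141e+00 -1.000e-03 -0.000e+00] q6 1.479 F [-1.99 -2.39  3.48] M [-1.085  0.648  0.048] w 0.0157 eff6 0.605
```

{"name": "step_arm", "arguments": {"commands": "0 0 0 0 0 0.05;0 0 0 0 0 0.05;0 0 0 0 0 0.05;0 0 0 0 0 0.05"}}

```text
t: 16.4
eef_pos: [0.5392, -0.1436, 0.1456]
ee_rot: [3.141, -0.001, -0.2]
force: [-1.5, -3.4, 3.3]
width: 0.0159
```

```bash
python3 st.py
```

```text
16.4 [ 0.5392 -0.1436  0.1456] [ 3.141e+00 -1.000e-03 -2.000e-01] q6 1.279 F [-1.48 -3.35  3.29] M [-1.401  0.426 -0.015] w 0.0159 eff6 0.603
```

{"name": "step_arm", "arguments": {"commands": "0 0 0 0 0 0.05;0 0 0 0 0 0.05;0 0 0 0 0 0.05;0 0 0 0 0 0.05"}}

```text
t: 16.9
eef_pos: [0.5393, -0.1438, 0.1456]
ee_rot: [3.141, -0.002, -0.4]
force: [-0.3, -4.4, 1.5]
width: 0.0157
```

```bash
python3 st.py
```

```text
16.9 [ 0.5393 -0.1438  0.1456] [ 3.141e+00 -2.000e-03 -4.000e-01] q6 1.079 F [-0.34 -4.36  1.5 ] M [-1.911  0.309  0.1  ] w 0.0157 eff6 0.6
```

{"name": "step_arm", "arguments": {"commands": "0 0 0 0 0 0.05;0 0 0 0 0 0.05;0 0 0 0 0 0.05;0 0 0 0 0 0.05"}}

```text
t: 17.4
eef_pos: [0.5393, -0.144, 0.1456]
ee_rot: [3.141, -0.002, -0.6]
force: [-0.1, -5.6, 1.4]
width: 0.0156
```

```bash
python3 st.py
```

```text
17.4 [ 0.5393 -0.144   0.1456] [ 3.141e+00 -2.000e-03 -6.000e-01] q6 0.879 F [-0.07 -5.56  1.38] M [-2.114  0.308  0.018] w 0.0156 eff6 0.599
```

{"name": "step_arm", "arguments": {"commands": "0 0 0 0 0 0.05;0 0 0 0 0 0.05;0 0 0 0 0 0.05;0 0 0 0 0 0.05"}}

```text
t: 17.9
eef_pos: [0.5391, -0.144, 0.1456]
ee_rot: [3.141, -0.002, -0.8]
force: [-1.0, -4.8, 2.4]
width: 0.0155
```

```bash
python3 st.py
```

```text
17.9 [ 0.5391 -0.144   0.1456] [ 3.141e+00 -2.000e-03 -8.000e-01] q6 0.679 F [-1.05 -4.79  2.37] M [-2.185  0.464  0.03 ] w 0.0155 eff6 0.599
```

{"name": "step_arm", "arguments": {"commands": "0 0 0 0 0 0.05;0 0 0 0 0 0.05;0 0 0 0 0 0.05;0 0 0 0 0 0.05"}}

```text
t: 18.4
eef_pos: [0.5381, -0.1444, 0.1455]
ee_rot: [3.14, -0.001, -1.0]
force: [-5.0, -7.0, 6.0]
width: 0.0155
```

```bash
python3 st.py
```

```text
18.4 [ 0.5381 -0.1444  0.1455] [ 3.14e+00 -1.00e-03 -1.00e+00] q6 0.479 F [-4.98 -7.    5.98] M [-2.686  1.878  0.281] w 0.0155 eff6 0.386
```

{"name": "step_arm", "arguments": {"commands": "0 0 0 0 0 0.05;0 0 0 0 0 0.05;0 0 0 0 0 0.05;0 0 0 0 0 0.05"}}

```text
t: 18.9
eef_pos: [0.538, -0.1444, 0.1455]
ee_rot: [3.14, -0.001, -1.2]
force: [-3.9, -6.4, 5.9]
width: 0.0153
```

```bash
python3 st.py
```

```text
18.9 [ 0.538  -0.1444  0.1455] [ 3.14e+00 -1.00e-03 -1.20e+00] q6 0.279 F [-3.95 -6.42  5.86] M [-2.424  1.7    0.091] w 0.0153 eff6 0.618
```

{"name": "step_arm", "arguments": {"commands": "0 0 0 0 0 0.05;0 0 0 0 0 0.05"}}

```text
t: 19.15
eef_pos: [0.5385, -0.1438, 0.1455]
ee_rot: [3.141, -0.001, -1.3]
force: [-3.4, -2.7, 4.6]
width: 0.0158
```

```bash
python3 st.py
```

```text
19.15 [ 0.5385 -0.1438  0.1455] [ 3.141e+00 -1.000e-03 -1.300e+00] q6 0.179 F [-3.39 -2.69  4.64] M [-1.002  1.201  0.04 ] w 0.0158 eff6 0.615
```

{"name": "step_arm", "arguments": {"commands": "0 0 0 0 0 0.05;0 0 0 0 0 0.05"}}

```text
t: 19.4
eef_pos: [0.5387, -0.1436, 0.1455]
ee_rot: [3.142, -0.001, -1.4]
force: [-4.1, -2.9, 4.3]
width: 0.0155
```

```bash
python3 st.py
```

```text
19.4 [ 0.5387 -0.1436  0.1455] [ 3.142e+00 -1.000e-03 -1.400e+00] q6 0.079 F [-4.07 -2.94  4.26] M [-1.062  1.375  0.123] w 0.0155 eff6 0.519
```

{"name": "step_arm", "arguments": {"commands": "0 0 0 0 0 0.05;0 0 0 0 0 0.05"}}

```text
t: 19.65
eef_pos: [0.5381, -0.1442, 0.1455]
ee_rot: [3.14, -0.002, -1.5]
force: [-4.7, -7.6, 5.0]
width: 0.0155
```

```bash
python3 st.py; python3 look.py w7
```

```text
19.65 [ 0.5381 -0.1442  0.1455] [ 3.14e+00 -2.00e-03 -1.50e+00] q6 -0.021 F [-4.7  -7.59  4.98] M [-2.784  1.817  0.245] w 0.0155 eff6 0.44
19.65 [ 0.53814024 -0.14421841  0.14554963] [ 3.14037487e+00 -1.73689106e-03 -1.49969649e+00] [ 0.091  0.261 -0.393  0.002 -0.919 -0.021] 0.015524356212974957 [-4.7  -7.59  4.98] [-2.784  1.817  0.245]
```

View pics/w7.png

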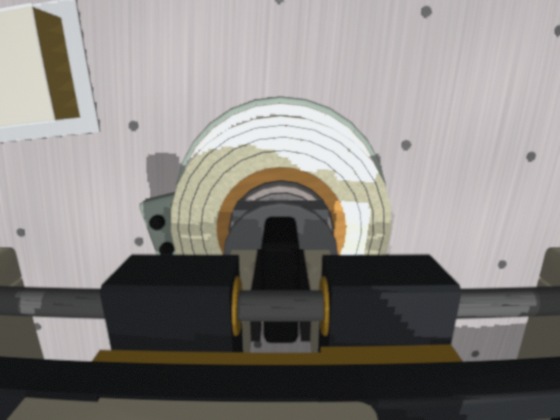

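The torque peaked near yaw −1.0, dropped, then rose again at −1.5. The period matches 0.52, so one click is done and the second is coming. The bar is still aligned with the pads. I'll pass the second click and stop in the slack zone.

{"name": "step_arm", "arguments": {"commands": "0 0 0 0 0 0.05;0 0 0 0 0 0.05"}}

```text
t: 19.95
eef_pos: [0.538, -0.1444, 0.1455]
ee_rot: [3.14, -0.002, -1.6]
force: [-4.3, -6.9, 6.2]
width: 0.0156
```

```bash
python3 st.py
```

```text
19.95 [ 0.538  -0.1444  0.1455] [ 3.14e+00 -2.00e-03 -1.60e+00] q6 -0.121 F [-4.3  -6.88  6.22] M [-2.507  1.756  0.235] w 0.0156 eff6 0.414
```

{"name": "step_arm", "arguments": {"commands": "0 0 0 0 0 0.05;0 0 0 0 0 0.05"}}

```text
t: 20.2
eef_pos: [0.5379, -0.1443, 0.1455]
ee_rot: [3.14, -0.002, -1.7]
force: [-4.2, -5.8, 6.2]
width: 0.0158
```

```bash
python3 st.py
```

```text
20.2 [ 0.5379 -0.1443  0.1455] [ 3.14e+00 -2.00e-03 -1.70e+00] q6 -0.221 F [-4.2  -5.84  6.18] M [-2.275  1.923  0.017] w 0.0158 eff6 0.581
```

{"name": "step_arm", "arguments": {"commands": "0 0 0 0 0 0.05;0 0 0 0 0 0.03"}}

```text
t: 20.45
eef_pos: [0.5386, -0.144, 0.1455]
ee_rot: [-3.141, -0.001, -1.78]
force: [-3.2, -5.5, 3.9]
width: 0.0157
```

```bash
python3 st.py
```

```text
20.45 [ 0.5386 -0.144   0.1455] [-3.141e+00 -1.000e-03 -1.780e+00] q6 -0.301 F [-3.15 -5.48  3.88] M [-1.967  1.131  0.049] w 0.0157 eff6 0.246
```

The second click passed and the torque has dropped. Releasing.

{"name": "step_arm", "arguments": {"commands": "0 0 0 0 0 0;0 0 0 0 0 0;0 0 0 0 0 0;0 0 0 0 0 0;0 0 0 0 0 0", "jaw": 55}}

```text
t: 21.08
eef_pos: [0.5387, -0.143, 0.145]
ee_rot: [-3.142, 0.0, -1.779]
force: [0.5, -0.4, 0.3]
width: 0.0542
```

```bash
python3 st.py;python3 look.py w8
```

```text
21.075 [ 0.5387 -0.143   0.145 ] [-3.142  0.    -1.779] q6 -0.299 F [ 0.47 -0.43  0.35] M [ 0.133 -0.095  0.011] w 0.0542 eff6 0.002
21.075 [ 0.53871454 -0.14302873  0.14501619] [-3.14157540e+00  6.51663182e-05 -1.77859139e+00] [ 0.092  0.261 -0.393 -0.    -0.917 -0.299] 0.05422750817186959 [ 0.47 -0.43  0.35] [ 0.133 -0.095  0.011]
```

View pics/w8.png

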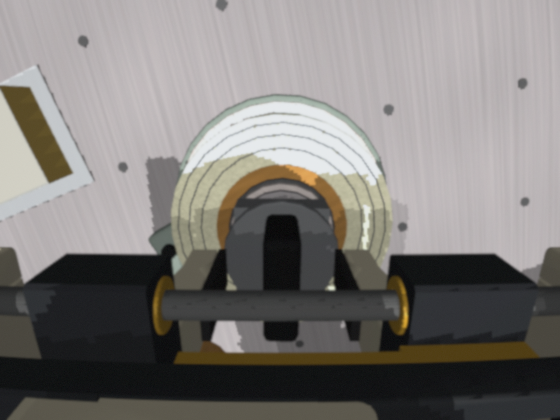

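The jaws are open and the bar (centre col 282) stands free between the pads. Retreating straight up.

{"name": "step_arm", "arguments": {"commands": "0 0 -10 0 0 0;0 0 -20 0 0 0;0 0 -30 0 0 0;0 0 -30 0 0 0;-30 0 -10 0 0 0;-30 0 0 0 0 0;0 0 0 0 0 0"}}

```text
t: 22.0
eef_pos: [0.5515, -0.083, 0.2461]
ee_rot: [-3.14, 0.001, -1.777]
force: [0.2, -0.1, 0.2]
width: 0.0551
```

```bash
python3 st.py;python3 look.py w9; python3 - <<'E'
from station import *
from h import *
s=get_state();T=tool(s)
A=grab_frame("side");B=grab_frame("top");w=grab_frame("wrist")
c=cv2.resize(A["frame"][120:240,260:400],(700,600),interpolation=3);cv2.imwrite("pics/s9.png",np.clip(c*1.4,0,255).astype(np.uint8)[:,:,::-1])
cv2.imwrite("pics/t9.png",B["frame"][:,:,::-1])
# expected model, seated cap: bar top corners at z .150, disc rim at z .112
for z in(.15,.112,.086):print(z,proj(A,[.5387,-.1445,z]),proj(w,[.5387,-.1445,z],T))
im=w["frame"].copy()
yaw=-1.78
for v in [yaw]:
  q=np.array([[sx*.025,sy*.008] for sx,sy in((-1,-1),(1,-1),(1,1),(-1,1))])
  R=np.array([[np.cos(v),-np.sin(v)],[np.sin(v),np.cos(v)]]);q=q@R.T+[.5387,-.1440]
  cv2.polylines(im,[np.int32(proj(w,np.c_[q,np.full(4,.15)],T).round())],True,(255,0,0),1)
t=np.linspace(0,2*np.pi,60)
cv2.polylines(im,[np.int32(proj(w,np.c_[.5387+.031*np.cos(t),-.144+.031*np.sin(t),0*t+.112],T).round())],True,(0,255,0),1)
cv2.imwrite("pics/w9m.png",im[:,:,::-1])
E
```

```text
22.0 [ 0.5515 -0.083   0.2461] [-3.140e+00  1.000e-03 -1.777e+00] q6 -0.408 F [ 0.16 -0.13  0.17] M [ 0.103 -0.084 -0.034] w 0.0551 eff6 -0.37
22.0 [ 0.55152917 -0.08302286  0.2460589 ] [-3.14034144e+00  5.50939301e-04 -1.77676113e+00] [ 0.202  0.17  -0.259 -0.    -1.141 -0.408] 0.05507772762514358 [ 0.16 -0.13  0.17] [ 0.103 -0.084 -0.034]
0.15 [[335.61680411 161.48158196]] [[280.43855973 130.76345216]]
0.112 [[333.63022532 174.27250176]] [[280.43571546 127.20289548]]
0.086 [[332.34780359 182.53152353]] [[280.43418618 125.29182893]]
```

View pics/w9m.png

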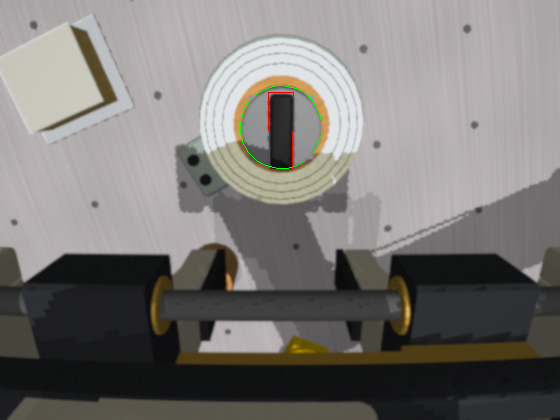

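View pics/s9.png

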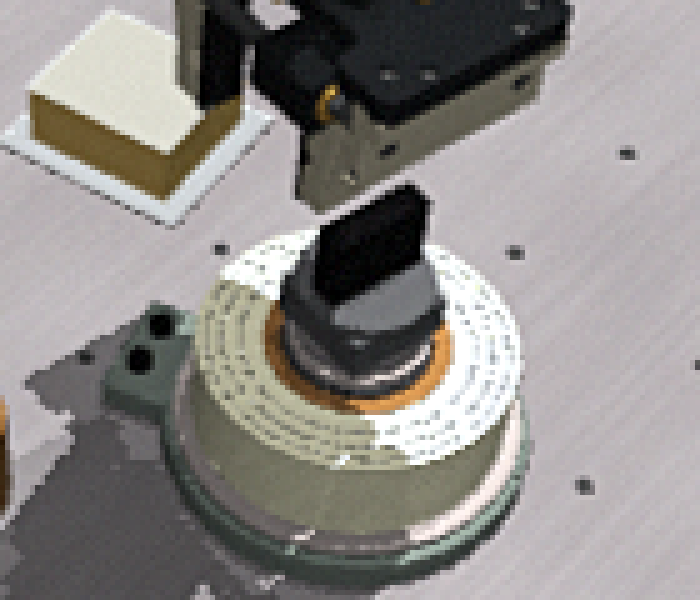

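View pics/t9.png

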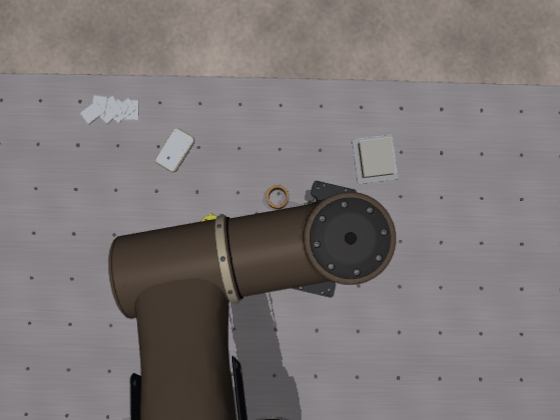

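The side view shows the bar top at about (335,161), as predicted for a seated cap (335.6,161.5). The cap is upright on the shoulder, and the wrist view matches the seated model overlay. The bystanders haven't moved. Handing in.

```bash
python3 -c "
from station import *
print(job_done())"
```

```text
the job is handed in; nothing more can be done
None
```

The black-bar cap is on the unwinder's square spindle, seated on its shoulder and turned clockwise past two ratchet clicks. I then let go of it and handed the job in at about 22 s.

- **Seating:** the cap met the shoulder at the expected height with about 5.6 N. After release, the side view and the wrist-camera overlay matched a seated, upright cap to within a pixel or two.
- **Clicks:** I counted these from torque, because the slip itself is not in the state. It wound freely for about 1.4 rad. The torque then peaked at about 0.28 N m, dropped, peaked again about 0.52 rad later at about 0.24 N m, and dropped again before release.
- **Bystanders:** the cheese pack, paper core and mouse stand where they were in the last views. The arm hid most of the yellow and all of the purple look-alike in the last top view. I never reached for either.
- **Disagreements:** single pose readings jittered by up to 1.5 mm, and separate views put the spindle up to 2 mm apart, so I aligned the cap by relative measurement in the wrist view. The bar also looked about 4 to 6 % smaller than its model in the first outline fit, which did not affect the grasp.

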